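# Press the lever of the guarded vial press through its window

### The arm

A 6-joint arm with a two-finger parallel gripper is mounted at the origin on a cart in front of the work surface, level with it; the furniture and walls round the work are solid. World frame = base frame: x ahead of the robot, y to its left, z up, the work surface at z = 0. Lengths are in m, angles in degrees, forces in N, time in s.
With the tool pointing down it reaches from about 0.35 to 0.975 m from the base axis. Payload 4.9 kg.
Tool frame: the origin (TCP) lies midway between the tips of the shut fingers; the grasp point (between the pads) lies 19 mm behind it; z points along the fingers, y is the direction in which the jaws open and shut (so a half turn about z gives the same grasp; the last joint's range is limited). The gripper opens to 85 mm and grips with 20 to 120 N. Pads are 22 mm wide; open, the fingers measure 114 mm over their backs; the gripper's body (76 mm by 85 mm) begins 54 mm behind the grasp point. The pads swing forward as they close: fully open they stand 13 mm farther back than shut.
Start: joints at [56.608, 3.019, 92.412, -0, 84.569, -6.818], TCP at [0.28, 0.559, 0.211] pointing down, gripper open.
Joint ranges: [-172.51, 172.51], [-57.92, 126.97], [3.15, 148.05], [-58.71, 238.71], [5.1, 150.11], [-179.66, 179.66]. Speed limits (degrees/s): [147.25, 147.25, 180, 180, 180, 180].

### API

Orientations are given as [roll, pitch, yaw] about the fixed x, y, z axes, in that order (R = Rz(yaw) Ry(pitch) Rx(roll)).
In Python, from station import arm, optics gives the robot as it stands.
- The arm moves only by the shell command python3 -m inch 'ROWS'. ROWS is JSON, a list that holds one entry, the list of rows, each a list of 7 numbers: the shift along the tool's x, y, z in mm, then the turn, a rotation vector about the tool's x, y, z in rad, then the gripper command: -1 is shut, 1 is fully open, values between are in proportion. A call has 1 to 12 rows; each row is the pose to reach, as a shift and turn from the pose measured when the call began, along the tool's axes at that moment; what a row does not reach only later rows make up. A row lasts 1/8 s, in which the tool goes at most 62.5 mm and 10.7 degrees, less where a joint would pass 70% of its speed; a pose out of reach is approached as far as the arm can. A call with a gripper value outside its range is refused whole. The fingers move at their own pace and stop on an object; the grip force is fixed at half the most. Time passes only in rows, so rows that repeat a pose let the fingers close. It gives the time, the measured TCP pose, the force and the opening at its end, in the units of the state.
- arm.get_state(): the state, without advancing time (a new reading comes with each control period).
- optics.snapshot(name): name is "scene" or "top" or "wrist"; returns the picture (384x512x3 uint8, red, green, blue); there is no depth.
- optics.camera_model(name): a dict with "fov_y" (degrees; the focal length in pixels is half the picture's height over the tangent of half this angle, whatever the lens; pixels are square), "cx", "cy" (the principal point, pixels), "rvec" (rotation vector, rad) and "tvec" (3), from world to camera coordinates, as OpenCV has them; the wrist camera has in their place "hand_eye" (4x4, takes a point from camera to tool coordinates, whose origin is the TCP and whose axes are the flange's). Camera axes: x right, y down, z forward; pixel columns grow to the right and rows downward; lengths in m; the calibration is good to about 2 mm. A picture is of the moment at which its call begins: read the wrist's pose just before it. camera_model takes no time and is no camera call.
- arm.close_job(): hands the job in, once; it reports no verdict.
The state is a dict: "time_s": time; "joint_positions": joint angles; "qd": joint speeds; "joint_torque": joint torques, N m; "ee_pos": TCP position; "tcp_rot": TCP orientation; "contact_force": force on the tool from outside, world axes, zero at the start; "wrist_torque": the same for the moment, N m; "finger_gap": finger opening in m.
Only numpy, scipy, OpenCV 4.12 (cv2) and the standard library are available. Lean on these libraries where they do the work, as an engineer would, in place of code of your own. Each camera call takes 0.05 s, during which the arm holds its last target.

### The job

Seat the cap of the sample vial in the small guarded hand press. First push the sample sled by its blue end plate along its channel until it is fully home against its stop under the press; then reach down through the window of the yellow guard, press the red lever pad all the way down, hold it down for about a second, and let it spring back up. Only push and press with the fingers: never lift or tip the sled, do not press the lever before the sled is home, do not touch the guard at any time, and leave everything else on the bench as it stands.

Things in the scene. Friction and masses are not known exactly. Their poses are not given: they have to be found in the camera images.
- press: Hand press, fixed. Origin on the bench top; z up, +x away from the robot at yaw 0, +y out along the sled channel. Grey base plate 10 mm thick; two steel guide rails (9 mm high, 49 mm apart) run along y to +258 mm on a tongue 76 mm wide. The end stop is inside the guard. Press and rails may be touched, the guard may not.
- guard: Guard hood (yellow frame, clear panes), fixed, origin and axes of press; spans x -102 to +70, y -80 to +80 mm. Sides closed but for the sled's doorway at y +75. Top plate 7 mm thick slopes up along +x: mid-height 119 mm at x -102, 138 at x -37, 170 at x +70. Its window is open over x -86 to +12, y -65 to +65 mm.
- window (a point): Centre of the window in the guard's top (x = -37, y = 0, z = 138 mm in the press frame), straight above the lever pad.
- lever_pad (a point): Centre of the upper face of the red round lever pad, 38 mm across, at the free end of the lever. At rest it lies about 14 mm under the window's centre, 124 mm above the bench; fully down it is 31 mm lower, nearly straight below.
- lever (a joint): Angle of the press lever: 0 at rest (up), 0.35 rad at its lower stop (fully down). The lever is hinged at the back of the press and its pad is 88 mm from the hinge. A spring lifts it back; pressing the pad takes about 4 N at first and 9 N fully down; the stop is rigid.
- sled: Loose sled in the channel, about 0.4 kg: aluminium slab 45 mm wide, 16 mm high, 162 mm long, with a capped vial (24 mm wide, top 55 mm up) fixed upright at its inner end. Origin: underside, on the vial's axis; axes as the press. Home against the stop it is at x 0, y 0 of the press frame; it starts 60 to 90 mm out along +y.
- push_plate (a point): Centre of the outer face of the sled's blue end plate (45 mm wide, 10 thick, 58 high), 145 mm along +y from the sled's origin, 30 mm above the sled's underside, 40 mm above the bench. Push it towards the press's -y; with the sled home it is still 65 mm outside the guard.
- jar_1: Loose sample jar, glass, 69 mm wide, 105 mm high, behind the press; origin at its underside. Leave it alone.
- jar_2: Loose sample jar like jar_1. Leave it alone.
- jar_3: Loose sample jar like jar_1. Leave it alone.
- jar_5: Loose sample jar like jar_1. Leave it alone.
- buffer_7: Loose white bottle with green cap, 45 mm wide, 92 mm high, right of the press; origin at its underside. Leave it alone.
- buffer_4: Loose white bottle with red cap, 45 mm wide, 92 mm high, right of the press; origin at its underside. Leave it alone.
- beaker_100: Loose glass beaker, 58 mm wide, 68 mm high, to the left near the bench's front; origin at its underside. Leave it alone.
- crucible: Loose white crucible, 44 mm wide, 36 mm high, right of the press; origin at its underside. Leave it alone.
- petri_dish: Loose petri dish, 88 mm wide, 16 mm high, at the back left; origin at its underside. Leave it alone.

How it is judged (in metres and radians):
On the way, in this order (a step that is already met when the one before it is completed fails the run):
1. the sled is pushed home against its stop (within 4 mm) (y of sled in the frame of press below 0.004 m and angle between sled's own z axis and vertical below 0.1 rad), for 0.2 s.
2. the lever is pressed down (beyond 0.31 of 0.35 rad) by the fingers and held there, with the sled home (value of joint lever above 0.31 rad and contact force between the fingers and lever above 0.5 N and y of sled in the frame of press below 0.005 m), for 0.6 s.
At the end, for the whole second after the job is handed in: The sled rests upright in its channel within 5 mm of its home position, and the lever, after being held fully down, is released and back up (under 0.03 rad) (y of sled in the frame of press between -0.005 and 0.005 m and angle between sled's own z axis and vertical below 0.05 rad and linear speed of sled below 0.01 m/s and value of joint lever below 0.03 rad); the robot touches nothing.
It fails at once if the robot touches the guard (contact force between any of the arm, the fingers and guard above 0.5 N).
It fails at once if the lever is pressed (beyond 0.1 rad) while the sled is not home (value of joint lever above 0.1 rad and y of sled in the frame of press above 0.008 m).
It fails at once if the sled is lifted (over 6 mm) or tipped (over 0.15 rad) (z of sled in the frame of press above 0.016 m or angle between sled's own z axis and vertical above 0.15 rad).
It fails at once if another loose thing is moved by over 15 mm (distance of any of jar_1, jar_2, jar_3, jar_5, buffer_7, buffer_4, beaker_100, crucible, petri_dish from where it was at the start of the episode above 0.015 m).
It also fails if it takes over 51 s, if anything falls off the work surface, if the arm or the gripper's body presses on something with over 40 N, if the wrist force passes 120 N, or if a joint passes its speed limit or range.

## Working session

There is one attempt and no reset: what is moved stays moved. The work goes in short steps, Python scripts to look and compute and a shell command to move; the robot and the scene stay as the last step left them, time stands still between calls to the robot, and variables do not carry over. Pictures are saved under pics/ and viewed, and the job is handed in when it is done.

```bash
ls; mkdir -p pics; python3 - <<'E'
from station import arm, optics
import cv2
print(arm.get_state())
for n in("scene","top","wrist"):
    print(n,optics.camera_model(n))
for n in("scene","top"):
    cv2.imwrite(f"pics/{n}0.png",cv2.resize(optics.snapshot(n)[:,:,::-1],(800,600),interpolation=cv2.INTER_CUBIC))
E
```

```text
pics
{'time_s': 0.0, 'joint_positions': array([ 5.66085571e+01,  3.05824477e+00,  9.24932237e+01,  9.03629472e-04,
        8.45672695e+01, -6.81693989e+00]), 'qd': array([ 0.02988616, -0.03757996,  0.07200178, -0.02399111,  0.01782766,
       -0.00214294]), 'joint_torque': array([-1.84864402e-04, -3.93715024e+01, -3.70163620e+01, -1.52499656e-04,
        7.28278115e-03, -5.42493879e-06]), 'ee_pos': array([0.27921481, 0.5584195 , 0.20964059]), 'tcp_rot': array([-1.79882208e+02, -1.49869239e-02,  1.53425395e+02]), 'contact_force': array([-0.38662135,  0.08196537,  0.40059931]), 'wrist_torque': array([ 0.03145443, -0.06350574, -0.02868698]), 'finger_gap': 0.08531460320166773}
scene {'fov_y': 42.2167246172251, 'cx': 256.0329093391984, 'cy': 195.89701721776947, 'rvec': array([ 2.22066039, -1.09482472,  0.38673317]), 'tvec': array([-0.33384494,  0.36823724,  1.41335279])}
top {'fov_y': 56.33930793674743, 'cx': 257.43389310976346, 'cy': 190.5416764673385, 'rvec': array([ 2.19439774, -2.14185999,  0.15701106]), 'tvec': array([-0.05749647,  0.53194297,  1.25671152])}
wrist {'fov_y': 67.40940721655903, 'cx': 253.2782870105801, 'cy': 193.0298831963976, 'hand_eye': array([[-1.28314369e-03, -9.54679168e-01, -2.97634071e-01,
         7.61098422e-02],
       [ 9.99998996e-01, -1.40416634e-03,  1.92807056e-04,
        -3.46115676e-04],
       [-6.01996624e-04, -2.97633524e-01,  9.54680011e-01,
        -1.63250765e-01],
       [ 0.00000000e+00,  0.00000000e+00,  0.00000000e+00,
         1.00000000e+00]])}
```

View pics/scene0.png

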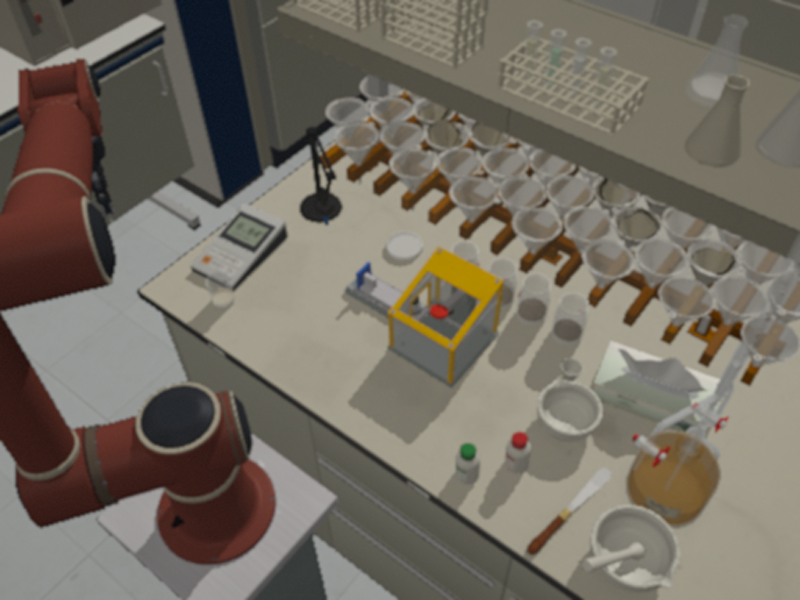

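View pics/top0.png

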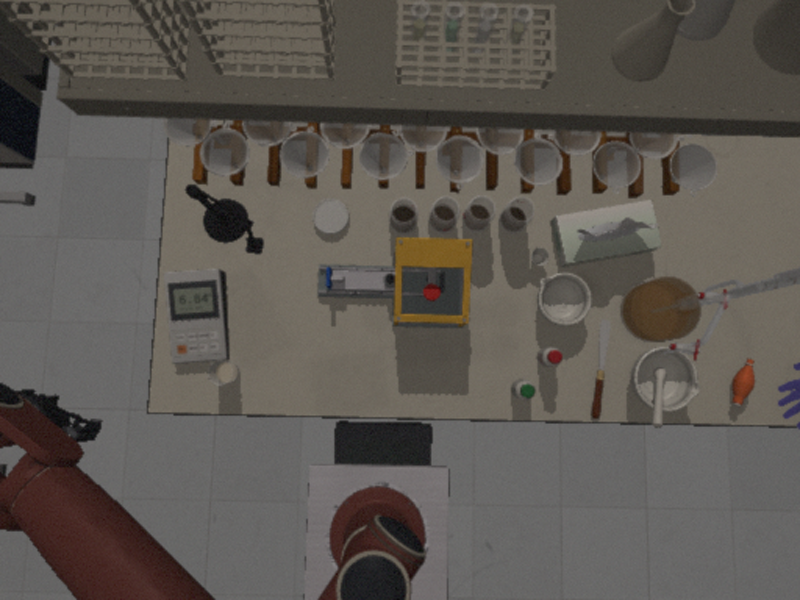

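The scene and top views show the press with the yellow guard at about (432,282) in the top view. The red pad is at (432,293), and the blue plate at (327,278) points to the robot's left. I'll zoom in for measurement.

```bash
python3 - <<'E'
import cv2
t=cv2.imread("pics/top0.png");s=cv2.imread("pics/scene0.png")
# original px: crop by /1.5625
c=t[220:340,310:490]; cv2.imwrite("pics/topz.png",cv2.resize(c,None,fx=4.4,fy=4.4,interpolation=cv2.INTER_CUBIC))
c=s[240:390,330:520]; cv2.imwrite("pics/scz.png",cv2.resize(c,None,fx=4,fy=4,interpolation=cv2.INTER_CUBIC))
E
```

```text
(no output)
```

View pics/topz.png

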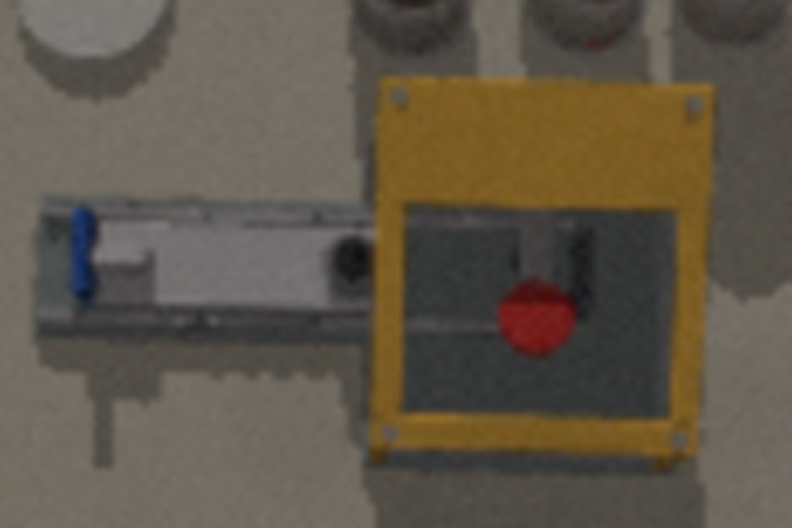

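View pics/scz.png

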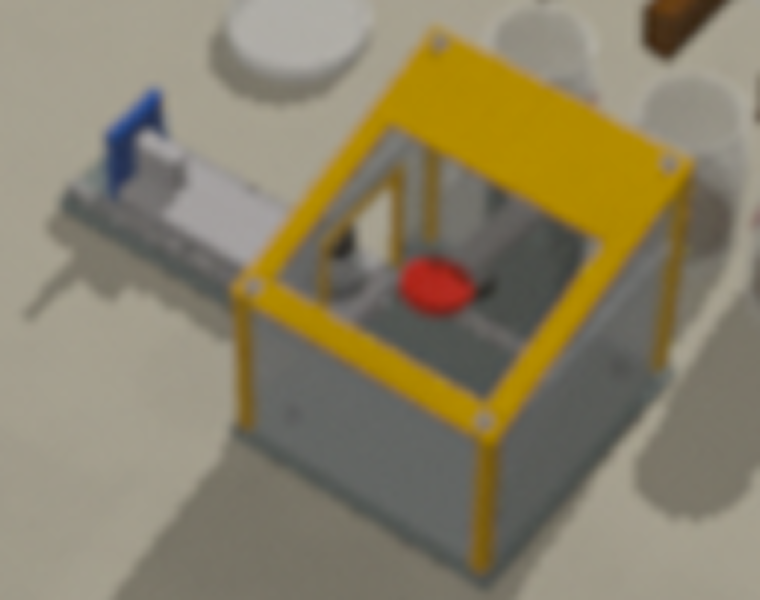

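```bash
cat > h.py <<'E'
import numpy as np,cv2
from scipy.optimize import least_squares
from scipy.spatial.transform import Rotation as Ro
from station import arm,optics
def K(m): f=192/np.tan(np.radians(m['fov_y']/2)); return np.array([[f,0,m['cx']],[0,f,m['cy']],[0,0,1]])
def proj(n,P):
    m=optics.camera_model(n); return cv2.projectPoints(np.asarray(P,float).reshape(-1,3),m['rvec'],m['tvec'],K(m),None)[0][:,0]
def press(p,P):
    c,s=np.cos(p[2]),np.sin(p[2]); P=np.asarray(P,float)
    return np.c_[p[0]+c*P[:,0]-s*P[:,1],p[1]+s*P[:,0]+c*P[:,1],P[:,2]]
def un(uv,x0,y0,z): 
    uv=np.asarray(uv,float); a=(uv+.5)/z-.5+[x0,y0]; return (a+.5)/1.5625-.5
E
cat > fit.py <<'E'
from h import *
zt=lambda x:.1383+.2965*(x+.037)+.0036
def pt(x,y): return [x,y,zt(x)]
G=[pt(.07,.08),pt(.07,-.08),pt(-.102,.08),pt(-.102,-.08),pt(.012,.065),pt(.012,-.065),pt(-.086,.065),pt(-.086,-.065),[-.037,0,.124]]
top=un([(380,77),(714,86),(370,452),(697,456),(404,205),(677,210),(403,414),(667,418),(537,318)],310,220,4.4)
sc=un([(435,28),(692,165),(235,287),(487,438),(390,125),(604,240),(280,280),(487,392),(436,286)],330,240,4)
def r(p): 
    P=press(p,G); return np.r_[(proj("top",P)-top),(proj("scene",P)-sc)].ravel()
s=least_squares(r,[.55,-.1,0],loss='soft_l1'); p=s.x
print(p,np.degrees(p[2])); print(r(p).reshape(-1,2).round(1))
for n,i in(("top",0),("scene",9)):
    q=least_squares(lambda p:r(p).reshape(-1,2)[i:i+9].ravel(),[.55,-.1,0]); print(n,q.x)
# plate top outer edge: top view u range; centre of top edge outer
for d in (.06,.07,.08,.09):
    print(d,proj("top",press(p,[[ .0225,.145+d,.068],[-.0225,.145+d,.068]])).round(1).tolist(),proj("scene",press(p,[[ .0225,.145+d,.068],[-.0225,.145+d,.068]])).round(1).tolist())
print("seen",un([(74,208),(72,300)],310,220,4.4),un([(155,90),(106,132)],330,240,4))
np.save('p.npy',p)
E
python3 fit.py
```

```text
[ 0.57451287 -0.10396065  0.00145388] 0.08330122880333195
[[-0.4 -0.5]
 [ 0.2 -0.5]
 [-0.3 -0.9]
 [ 0.1 -0.4]
 [ 0.2 -0.4]
 [ 0.1 -0.1]
 [-0.5 -0.2]
 [ 0.2  0.2]
 [-0.3 -0.2]
 [-0.2 -0.5]
 [ 0.8 -0.2]
 [-1.   1. ]
 [ 0.7  1.6]
 [-0.   0.2]
 [-0.1  0.6]
 [-1.3  0.2]
 [-0.2  2.3]
 [-0.1 -0. ]]
top [ 0.57341173 -0.1041287   0.00558138]
scene [ 0.57692225 -0.10293898 -0.00213419]
0.06 [[216.7, 170.3], [216.2, 183.0]] [[241.7, 171.2], [233.4, 179.0]]
0.07 [[213.8, 170.3], [213.3, 182.9]] [[239.4, 169.9], [231.1, 177.7]]
0.08 [[211.0, 170.2], [210.5, 182.9]] [[237.2, 168.7], [228.8, 176.3]]
0.09 [[208.1, 170.1], [207.6, 182.8]] [[234.9, 167.4], [226.6, 175.0]]
seen [[208.73636364 170.62727273]
 [208.44545455 184.00909091]] [[235.58 167.58]
 [227.74 174.3 ]]
```

The guard fit is good: residuals are about 1 px, with the press at (0.5745, -0.104), yaw about 0, and the sled about 87 mm out. Next I'll check the lamp near the path and work out the approach.

```bash
cat >> h.py <<'E'
def tri(a,b):
    ms=[optics.camera_model(n) for n in("top","scene")]
    Ps=[K(m)@np.c_[cv2.Rodrigues(m['rvec'])[0],m['tvec']] for m in ms]
    X=cv2.triangulatePoints(Ps[0],Ps[1],np.array(a,float),np.array(b,float))[:,0]; X=X[:3]/X[3]
    return X.round(3),proj("top",X)[0]-a,proj("scene",X)[0]-b
def rel(pos,rpy):
    """row numbers for target from current pose"""
    s=arm.get_state(); R=Ro.from_euler('xyz',s['tcp_rot'],degrees=True); T=Ro.from_euler('xyz',rpy,degrees=True)
    return (R.inv().apply(np.array(pos)-s['ee_pos'])*1000).round(1),(R.inv()*T).as_rotvec().round(4)
E
python3 - <<'E'
from h import *
k=1.5625
for a,b in(((255,245),(325,222)),((193,190),(310,130)),((225,220),(320,208)),((327,270),(365,268))):
    print(tri(np.array(a)/k,np.array(b)/k))
# roll sign check: body should lean to +y: tool z has -y comp
for r in(168,192): print(r,Ro.from_euler('xyz',[r,0,180],degrees=True).apply([[0,0,1],[0,1,0]]).round(2))
print(rel([.574,.19,.20],[180,0,180]))
E
```

```text
(array([0.64 , 0.293, 0.063]), array([-0.2879028 ,  0.26571805]), array([ 0.19823759, -0.01573471]))
(array([0.706, 0.373, 0.248]), array([-0.53134102,  0.49014267]), array([ 0.32873169, -0.0234038 ]))
(array([0.712, 0.38 , 0.006]), array([ 0.03143018, -0.02890108]), array([-0.02134958,  0.00152367]))
(array([0.588, 0.129, 0.056]), array([-0.39689212,  0.37032174]), array([ 0.28740473, -0.03511339]))
168 [[ 0.    0.21 -0.98]
 [ 0.    0.98  0.21]]
192 [[-0.   -0.21 -0.98]
 [ 0.    0.98 -0.21]]
(array([-428.4, -197.7,   10.1]), array([-0.0018, -0.0006, -0.4638]))
```

```bash
python3 - <<'E'
from h import *
print(rel([.43,.37,.20],[186,0,168]),rel([.574,.185,.20],[192,0,180]))
E
```

```text
(array([-219.1, -101.1,    9.9]), array([ 0.1023, -0.0138, -0.2541])) (array([-430.7, -202.1,   10.1]), array([ 0.2039, -0.0492, -0.462 ]))
```

```bash
python3 -m inch '[[[-36,-17,1,0.017,-0.004,-0.04,-1],[-72,-34,2,0.034,-0.008,-0.08,-1],[-108,-51,3,0.05,-0.012,-0.12,-1],[-144,-68,4,0.068,-0.016,-0.155,-1],[-180,-85,5,0.085,-0.02,-0.19,-1],[-216,-102,6,0.102,-0.024,-0.23,-1],[-252,-119,7,0.12,-0.028,-0.27,-1],[-288,-136,8,0.136,-0.032,-0.31,-1],[-324,-153,9,0.153,-0.037,-0.35,-1],[-360,-170,9,0.17,-0.041,-0.39,-1],[-396,-187,10,0.187,-0.045,-0.43,-1],[-431,-202,10,0.204,-0.049,-0.462,-1]]]'
python3 - <<'E'
from h import *
print(arm.get_state()['joint_positions'].round(1))
print(rel([.575,.175,.033],[192,0,180]))
E
```

```text
time_s: 1.6
ee_pos: [0.5747, 0.1837, 0.1993]
tcp_rot: [-168.0, -0.1, -180.0]
contact_force: [-0.3, 0.4, 0.1]
finger_gap: 0.0002
[ 16.4   3.8  93.4 -11.6  86.4 -72.6]
(array([ -0.6,  26.2, 164.4]), array([-0.0009, -0.0014,  0.0012]))
```

```bash
python3 -m inch '[[[0,6,35,0,0,0,-1],[0,12,70,0,0,0,-1],[0,18,105,0,0,0,-1],[0,22,135,0,0,0,-1],[0,25,155,0,0,0,-1],[0,26,164,0,0,0,-1],[0,26,164,0,0,0,-1]]]'
python3 - <<'E'
from h import *
for n in("scene","top"):
    c=optics.snapshot(n)[:,:,::-1]
    c=c[130:260,190:340] if n=="scene" else c[130:230,180:330]
    cv2.imwrite(f"pics/{n}1.png",cv2.resize(c,None,fx=4.5,fy=4.5,interpolation=cv2.INTER_CUBIC))
E
```

```text
time_s: 2.48
ee_pos: [0.5744, 0.1749, 0.0334]
tcp_rot: [-167.9, -0.1, -180.0]
contact_force: [-1.0, 0.1, -0.5]
finger_gap: -0.0003
```

View pics/scene1.png

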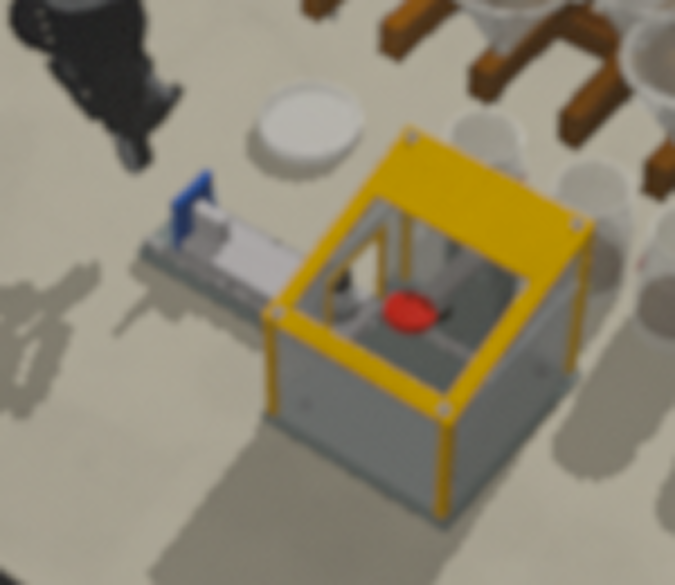

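View pics/top1.png

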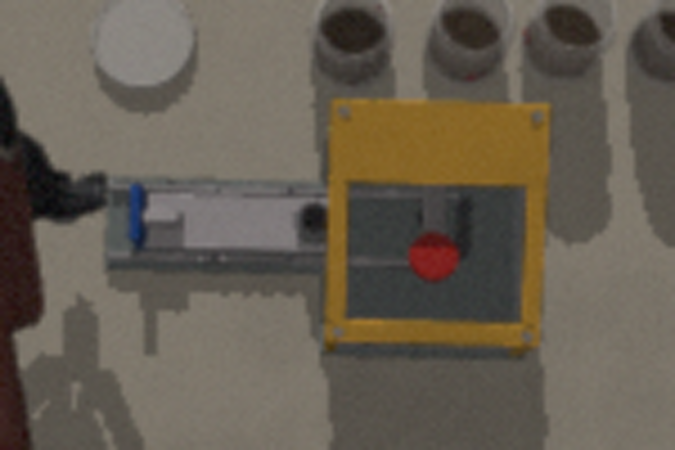

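```bash
python3 - <<'E'
from h import *
s=arm.get_state();P=s['ee_pos'];print(P)
print((proj("scene",P)-[190,130])*4.5,(proj("top",P)-[180,130])*4.5)
Q=P.copy();
for a,b in(((95,190),(133,165)),((137,187),(210,175)),((137,240),(175,205))):
  print(tri((np.array(a)+.5)/4.5-.5+[180,130],(np.array(b)+.5)/4.5-.5+[190,130]))
E
```

```text
[0.57545734 0.17526397 0.03485876]
[[143.19202527 188.60176783]] [[ 74.68358782 212.68187399]]
(array([0.575, 0.17 , 0.069]), array([-4.15030173,  4.00675104]), array([ 3.02797254, -0.41636835]))
(array([0.594, 0.123, 0.07 ]), array([ 0.2183048, -0.2026147]), array([-0.15685143,  0.01900742]))
(array([0.551, 0.122, 0.074]), array([ 0.07645743, -0.07083003]), array([-0.05544827,  0.0059578 ]))
```

```bash
python3 - <<'E'
from h import *
for n in("top","scene","wrist"):
    c=optics.snapshot(n)[:,:,::-1]
    if n!="wrist": 
        c=cv2.resize(c[60:300,40:360],None,fx=2.5,fy=2.5,interpolation=cv2.INTER_CUBIC)
    else: c=cv2.resize(c,None,fx=1.5,fy=1.5)
    cv2.imwrite(f"pics/{n}2.png",c)
E
```

```text
(no output)
```

View pics/top2.png

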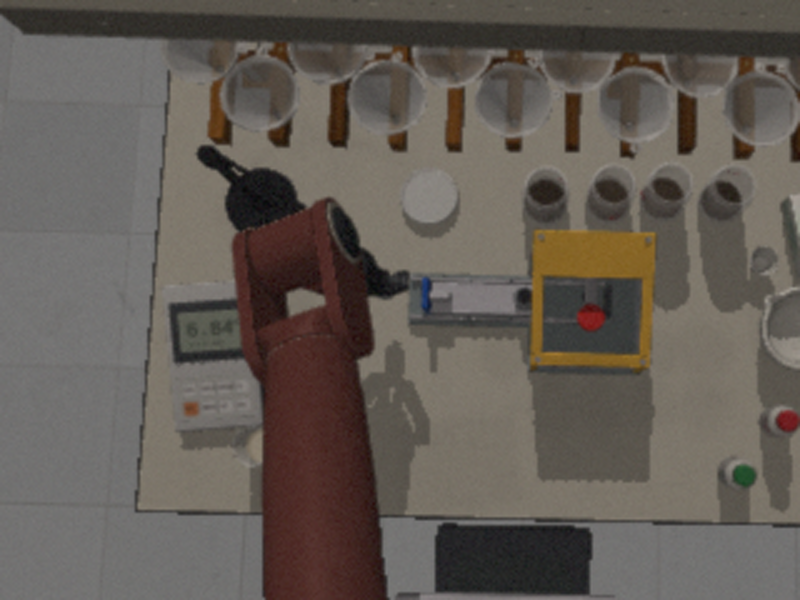

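View pics/scene2.png

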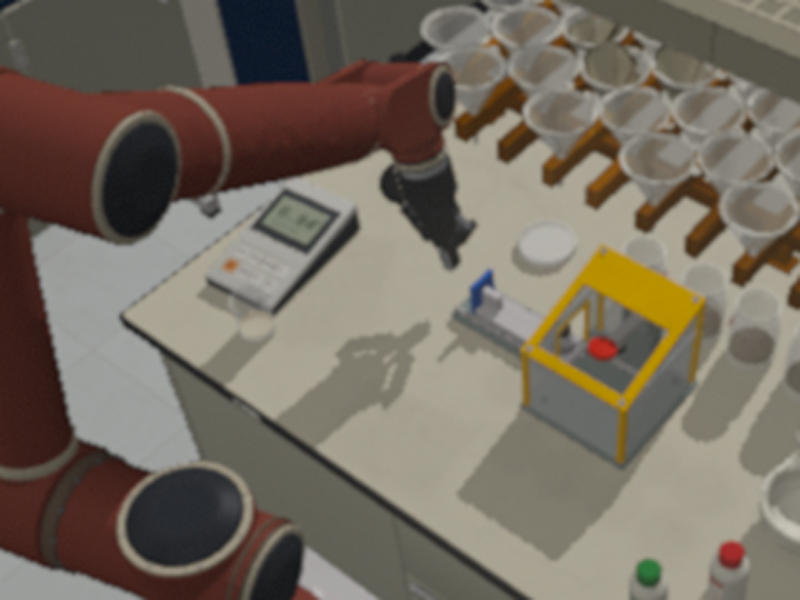

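View pics/wrist2.png

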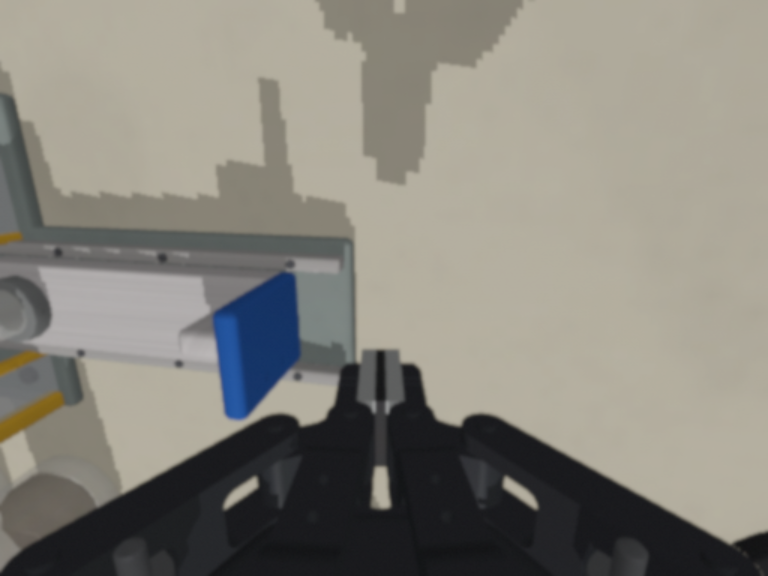

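```bash
cat >> h.py <<'E'
def wproj(P,s=None):
    s=s or arm.get_state(); m=optics.camera_model("wrist"); H=np.array(m['hand_eye'])
    R=Ro.from_euler('xyz',s['tcp_rot'],degrees=True)
    t=R.inv().apply(np.asarray(P,float)-s['ee_pos']); c=(t-H[:3,3])@H[:3,:3]
    q=c@K(m).T; return q[:,:2]/q[:,2:]
E
python3 - <<'E'
from h import *
s=arm.get_state();print(s['ee_pos'],s['tcp_rot'])
p=np.load('p.npy');d=.087
P=press(p,[[.0225,.145+d,.068],[-.0225,.145+d,.068],[-.0225,.145+d,.012],[.0225,.145+d,.012],[.038,.258,.01],[-.038,.258,.01]])
print(wproj(np.r_[[s['ee_pos']],P])*1.5)
E
```

```text
[0.57536756 0.17526648 0.03485543] [-1.67986434e+02  3.88574234e-02 -1.79944918e+02]
[[380.69950712 348.14314828]
 [240.51954502 425.30484634]
 [227.78014878 313.70693239]
 [291.98270236 272.53041805]
 [297.63676019 359.62495474]
 [349.65703736 390.60132655]
 [345.78680692 241.11894559]]
```

Wrist-view predictions agree with the picture. The plate corners are near (225,313) and (240,420), the tongue end is at (350,240), and the TCP is at (381,350). The press and sled pose holds, so I'll start the push gently.

```bash
python3 -m inch '[[[0,-8,1.7,0,0,0,-1],[0,-16,3.4,0,0,0,-1],[0,-24,5.1,0,0,0,-1],[0,-30,6.4,0,0,0,-1],[0,-36,7.7,0,0,0,-1],[0,-42,9,0,0,0,-1],[0,-48,10.2,0,0,0,-1],[0,-54,11.5,0,0,0,-1]]]'
python3 - <<'E'
from h import *
s=arm.get_state();print(s['contact_force'])
for n in("scene","wrist"):
    c=optics.snapshot(n)[:,:,::-1]
    c=cv2.resize(c[130:260,190:340],None,fx=4,fy=4,interpolation=cv2.INTER_CUBIC) if n!="wrist" else cv2.resize(c,None,fx=1.5,fy=1.5)
    cv2.imwrite(f"pics/{n}3.png",c)
E
```

```text
time_s: 3.72
ee_pos: [0.5754, 0.1199, 0.0348]
tcp_rot: [-168.0, 0.0, -179.9]
contact_force: [1.1, 2.0, -0.8]
finger_gap: -0.0002
[ 1.07510088  1.97117057 -0.82681289]
```

View pics/wrist3.png

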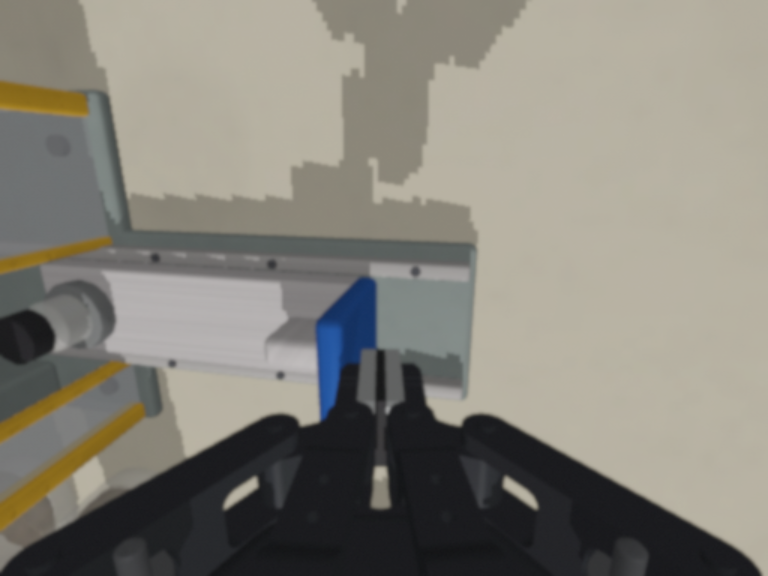

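View pics/scene3.png

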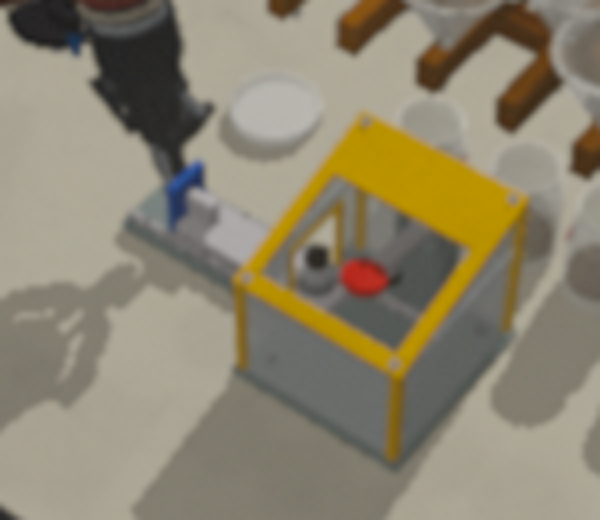

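The fingers touch the blue plate's outer face at (376,350) and the sled has moved; the reading is about 2 N. I'll calibrate the contact offset from the plate corners at (375,278) and (319,322).

```bash
python3 - <<'E'
from h import *
s=arm.get_state();p=np.load('p.npy');print(s['ee_pos'])
for d in(.06,.065,.07,.075):
    print(d,(wproj(press(p,[[-.0225,.145+d,.068],[-.0225,.145+d,.012],[-.0225,.135+d,.068]]))*1.5).round(0).tolist(), p[1]+.145+d)
E
```

```text
[0.57536092 0.11924165 0.03482876]
0.06 [[307.0, 320.0], [352.0, 276.0], [279.0, 318.0]] 0.1010393540009842
0.065 [[321.0, 321.0], [363.0, 277.0], [293.0, 319.0]] 0.1060393540009842
0.07 [[335.0, 322.0], [373.0, 277.0], [307.0, 320.0]] 0.1110393540009842
0.075 [[350.0, 324.0], [384.0, 278.0], [321.0, 321.0]] 0.1160393540009842
```

```bash
python3 -m inch '[[[0,-5.5,1.2,0,0,0,-1],[0,-11,2.3,0,0,0,-1],[0,-16.5,3.5,0,0,0,-1],[0,-22,4.7,0,0,0,-1],[0,-27.5,5.8,0,0,0,-1],[0,-33,7,0,0,0,-1],[0,-38.5,8.2,0,0,0,-1],[0,-44,9.4,0,0,0,-1],[0,-49,10.4,0,0,0,-1],[0,-53,11.3,0,0,0,-1],[0,-57,12.1,0,0,0,-1],[0,-60,12.8,0,0,0,-1]]]'

```

```text
time_s: 5.32
ee_pos: [0.5754, 0.0577, 0.0348]
tcp_rot: [-167.9, 0.0, -180.0]
contact_force: [1.1, 2.6, 0.1]
finger_gap: -0.0001
```

```bash
python3 -m inch '[[[0,-1.5,0.3,0,0,0,-1],[0,-3,0.6,0,0,0,-1],[0,-4.5,1,0,0,0,-1],[0,-6,1.3,0,0,0,-1]]]'

```

```text
time_s: 5.82
ee_pos: [0.5754, 0.0515, 0.0349]
tcp_rot: [-167.9, 0.0, -180.0]
contact_force: [0.4, 1.9, -0.2]
finger_gap: 0.0003
```

```bash
python3 -m inch '[[[0,-1,0.2,0,0,0,-1],[0,-2,0.4,0,0,0,-1]]]'
python3 -m inch '[[[0,-0.5,0.1,0,0,0,-1],[0,-1,0.2,0,0,0,-1]]]'

```

```text
time_s: 6.08
ee_pos: [0.5754, 0.0494, 0.0348]
tcp_rot: [-167.9, 0.0, -180.0]
contact_force: [0.5, 2.1, 0.2]
finger_gap: -0.0002
time_s: 6.32
ee_pos: [0.5754, 0.0484, 0.0349]
tcp_rot: [-167.9, 0.0, -180.0]
contact_force: [0.4, 1.9, -0.7]
finger_gap: -0.0
```

```bash
python3 -m inch '[[[0,-1,0.2,0,0,0,-1],[0,-1,0.2,0,0,0,-1]]]'
python3 -m inch '[[[0,-1,0.2,0,0,0,-1],[0,-1,0.2,0,0,0,-1]]]'

```

```text
time_s: 6.58
ee_pos: [0.5754, 0.0472, 0.0349]
tcp_rot: [-167.9, 0.0, -180.0]
contact_force: [-0.9, 1.8, -0.7]
finger_gap: -0.0001
time_s: 6.82
ee_pos: [0.5753, 0.0466, 0.0348]
tcp_rot: [-168.0, 0.0, -180.0]
contact_force: [-0.7, 4.2, -0.0]
finger_gap: 0.0001
```

```bash
python3 -m inch '[[[0,-0.8,0.2,0,0,0,-1],[0,-0.8,0.2,0,0,0,-1]]]'
python3 - <<'E'
from h import *
s=arm.get_state();print(s['ee_pos'],s['contact_force'])
for n in("scene","wrist"):
    c=optics.snapshot(n)[:,:,::-1]
    c=cv2.resize(c[130:260,190:340],None,fx=4.5,fy=4.5,interpolation=cv2.INTER_CUBIC) if n!="wrist" else cv2.resize(c,None,fx=1.5,fy=1.5)
    cv2.imwrite(f"pics/{n}4.png",c)
p=np.load('p.npy')
for d in(-.005,0,.005):
    print(d,(wproj(press(p,[[-.0225,.145+d,.068],[-.0225,.145+d,.012],[-.0225,.135+d,.068]]))*1.5).round(0).tolist(), p[1]+.145+d)
E
```

```text
time_s: 7.08
ee_pos: [0.5754, 0.0466, 0.0348]
tcp_rot: [-168.1, 0.0, -180.0]
contact_force: [0.3, 5.8, 0.5]
finger_gap: 0.0002
[0.57535349 0.04658762 0.03484199] [0.29482539 5.82438547 0.45645182]
-0.005 [[329.0, 322.0], [368.0, 277.0], [300.0, 320.0]] 0.0360393540009842
0 [[343.0, 323.0], [379.0, 278.0], [314.0, 321.0]] 0.0410393540009842
0.005 [[358.0, 325.0], [390.0, 278.0], [329.0, 322.0]] 0.046039354000984196
```

View pics/wrist4.png

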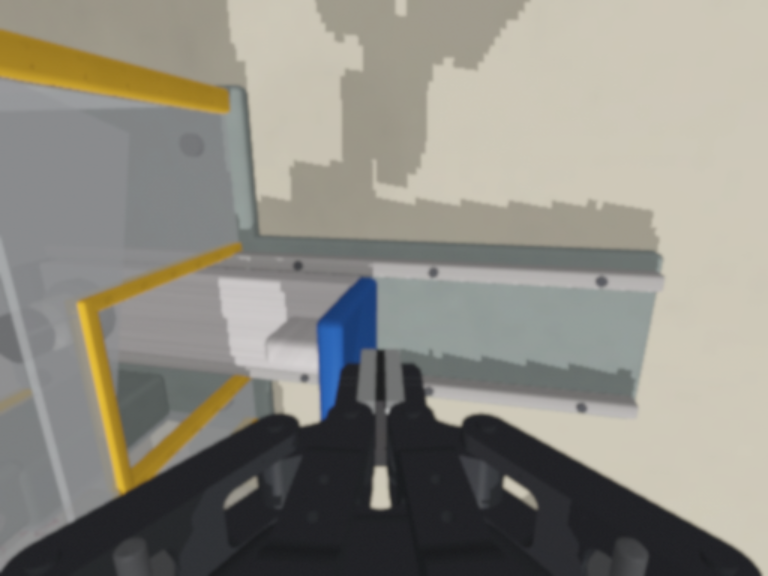

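View pics/scene4.png

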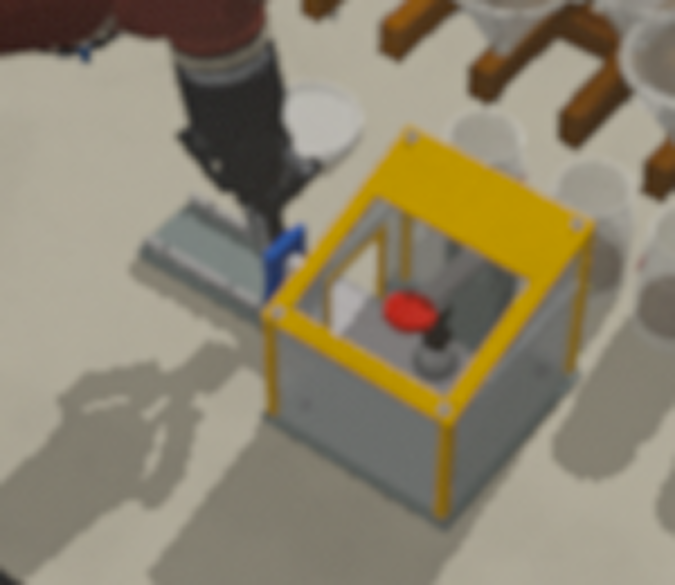

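The TCP stalled at y 0.0466 while the force rose to 5.8 N. The plate corners at (375,278) and (319,322) match a sled offset within about 2 mm of home. I'll retreat and rise, then aim at the window.

```bash
python3 -m inch '[[[0,10,-2,0,0,0,-1],[0,30,-6.4,0,0,0,-1],[0,50,-10.6,0,0,0,-1],[0,41,-51,0,0,0,-1],[0,30,-103,0,0,0,-1],[0,18,-158,0,0,0,-1],[0,6,-215,0,0,0,-1],[0,6,-215,0,0,0,-1]]]'
python3 - <<'E'
from h import *
p=np.load('p.npy')
print((proj("scene",press(p,[[0,0,.065]]))-[190,130])*4.5)
s=arm.get_state();print(s['ee_pos'],s['tcp_rot'])
for r in(14,-14):print(r,Ro.from_euler('xyz',[180,r,180],degrees=True).apply([0,0,1]).round(2))
W=press(p,[[-.037,0,.138]])[0];print(W)
im=optics.snapshot("wrist")[:,:,::-1];cv2.imwrite("pics/w5.png",im)
E
```

```text
time_s: 8.18
ee_pos: [0.5784, 0.0984, 0.2517]
tcp_rot: [-168.1, 0.8, -179.9]
contact_force: [0.4, 0.0, 0.4]
finger_gap: 0.0002
[[435.12402391 331.5063874 ]]
[0.57841961 0.09842689 0.25165395] [-168.13681941    0.75755809 -179.90865324]
14 [ 0.24  0.   -0.97]
-14 [-0.24  0.   -0.97]
[ 0.53751291 -0.10401444  0.138     ]
```

View pics/w5.png

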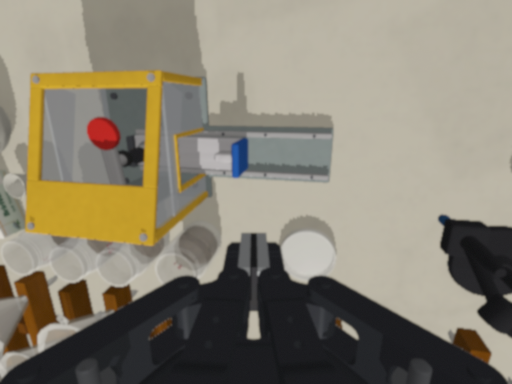

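The vial projection (435,331) matches the picture, so the sled is home. The wrist view shows the pad at (103,133) through the window. Next I move over the window with a 12° lean toward the robot, along the guard's slope.

```bash
python3 - <<'E'
from h import *
print(rel([.5375,-.104,.25],[180,12,180]))
print(rel([.5375,-.003,.25],[186,6,180]))
E
```

```text
(array([  39.6, -198.3,   39.1]), array([-0.2066, -0.2014,  0.0225]))
(array([ 39.4, -99.5,  18.3]), array([-0.1026, -0.0962,  0.0167]))
```

```bash
python3 -m inch '[[[6,-30,6,-0.03,-0.03,0.003,-1],[12,-60,12,-0.06,-0.06,0.006,-1],[18,-90,18,-0.09,-0.09,0.01,-1],[24,-120,24,-0.125,-0.12,0.013,-1],[30,-150,30,-0.155,-0.15,0.017,-1],[36,-180,36,-0.19,-0.18,0.02,-1],[39.6,-198.3,39.1,-0.2066,-0.2014,0.0225,-1],[39.6,-198.3,39.1,-0.2066,-0.2014,0.0225,-1]]]'
python3 - <<'E'
from h import *
p=np.load('p.npy');s=arm.get_state();print(s['ee_pos'],s['tcp_rot'],s['joint_positions'].round(1))
im=optics.snapshot("wrist")[:,:,::-1];cv2.imwrite("pics/w6.png",cv2.resize(im,None,fx=1.5,fy=1.5))
zt=lambda x:.1383+.2965*(x+.037)+.0036
pt=lambda x,y:[x,y,zt(x)]
print((wproj(press(p,[pt(.07,.08),pt(.07,-.08),pt(-.102,.08),pt(-.102,-.08),pt(.012,.065),pt(.012,-.065),pt(-.086,.065),pt(-.086,-.065),[-.037,0,.124]]),s)*1.5).round(0))
im=optics.snapshot("scene")[:,:,::-1];cv2.imwrite("pics/s6.png",cv2.resize(im[90:260,180:380],None,fx=3.5,fy=3.5))
E
```

```text
time_s: 9.22
ee_pos: [0.5363, -0.1044, 0.2477]
tcp_rot: [179.9, 11.8, 179.8]
contact_force: [-0.3, 1.3, -0.1]
finger_gap: -0.0002
[ 0.53634434 -0.10444372  0.24766185] [179.92550005  11.79448509 179.84631215] [ -21.2  -17.5  108.2    4.4   78.3 -111.5]
[[498. 409.]
 [265. 411.]
 [515. 133.]
 [246. 135.]
 [481. 325.]
 [282. 326.]
 [488. 163.]
 [273. 164.]
 [381. 237.]]
```

View pics/w6.png

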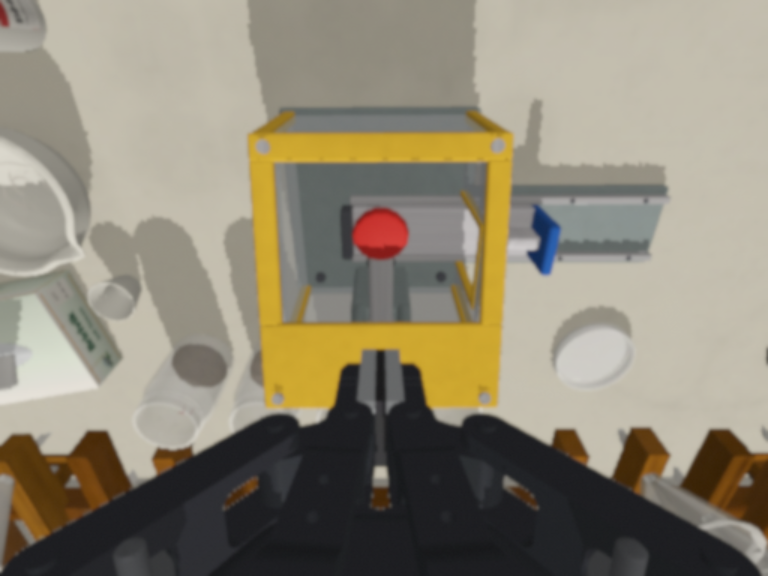

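View pics/s6.png

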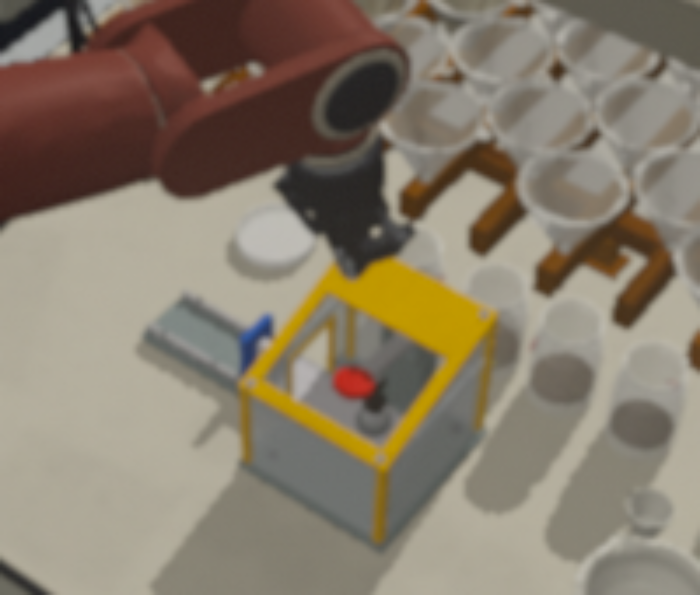

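The wrist picture matches the fit: window corners at (487,163), (273,163), (480,323) and (283,323), and the pad at (381,234), within about 2 mm. I'll descend vertically to just above the pad.

```bash
python3 - <<'E'
from h import *
print(rel([.536,-.104,.135],[180,12,180]),rel([.536,-.104,.092],[180,12,180]))
E
python3 -m inch '[[[4,0,20,0,0,0,-1],[9,0,44,0,0,0,-1],[14,0,68,0,0,0,-1],[18,0,88,0,0,0,-1],[21,0,102,0,0,0,-1],[22.5,0,108,0,0,0,-1],[22.5,0,108,0,0,0,-1]]]'
python3 - <<'E'
from h import *
print(rel([.536,-.104,.09],[180,12,180]))
im=optics.snapshot("wrist")[:,:,::-1];cv2.imwrite("pics/w7.png",cv2.resize(im,None,fx=1.5,fy=1.5))
im=optics.snapshot("scene")[:,:,::-1];cv2.imwrite("pics/s7.png",cv2.resize(im[90:260,180:380],None,fx=3.5,fy=3.5))
E
```

```text
(array([ 24.3,  -1. , 110.8]), array([ 0.0011, -0.0026, -0.0001])) (array([ 33.1,  -1. , 152.8]), array([ 0.0011, -0.0026, -0.0001]))
time_s: 10.2
ee_pos: [0.5371, -0.1028, 0.1377]
tcp_rot: [179.9, 11.8, -180.0]
contact_force: [0.5, -0.3, 0.8]
finger_gap: 0.0003
(array([10.9, -1.3, 46.4]), array([ 0.0014, -0.0032,  0.0002]))
```

View pics/w7.png

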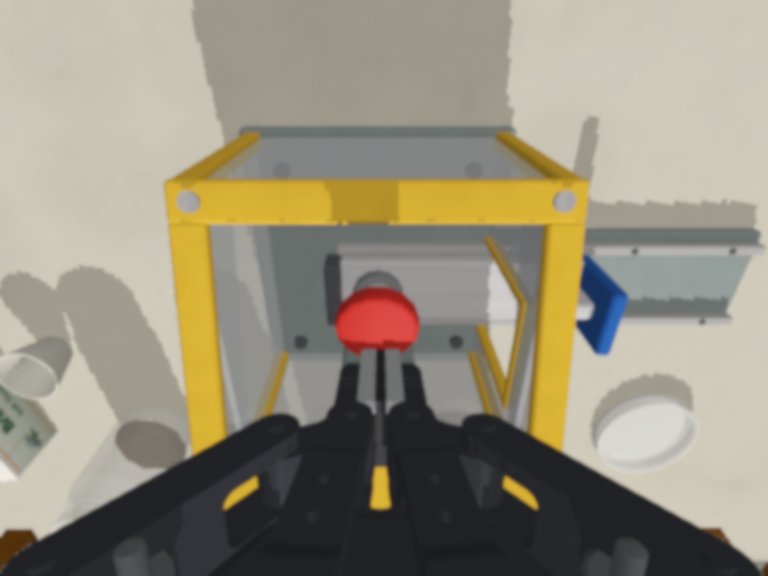

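View pics/s7.png

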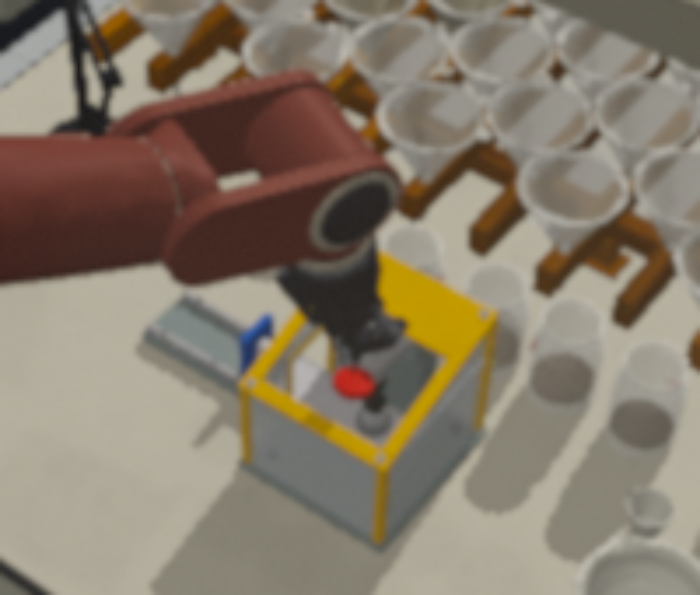

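The fingertips, at (380,350) in the wrist view, are over the red pad inside the window and well clear of the yellow frame. Next is the press.

```bash
python3 -m inch '[[[2,-0.5,3,0,0,0,-1],[4,-1,8,0,0,0,-1],[6,-1.3,13,0,0,0,-1],[7,-1.3,18,0,0,0,-1],[8,-1.3,23,0,0,0,-1],[9,-1.3,28,0,0,0,-1],[10,-1.3,32,0,0,0,-1],[10.8,-1.3,36,0,0,0,-1]]]'
python3 - <<'E'
from h import *
print(rel([.535,-.104,.09],[180,12,180]))
E
```

```text
time_s: 11.3
ee_pos: [0.5348, -0.1046, 0.1019]
tcp_rot: [180.0, 11.9, -180.0]
contact_force: [-3.6, 1.5, 5.3]
finger_gap: 0.0007
(array([ 2.3,  0.6, 11.7]), array([ 0.0003, -0.0009,  0.0003]))
```

```bash
python3 -m inch '[[[0.4,0,2,0,0,0,-1],[0.8,0,4,0,0,0,-1],[1.2,0,6,0,0,0,-1],[1.2,0,6,0,0,0,-1]]]'
python3 -m inch '[[[0.2,0,1,0,0,0,-1],[0.4,0,2,0,0,0,-1]]]'

```

```text
time_s: 11.8
ee_pos: [0.5349, -0.1046, 0.0957]
tcp_rot: [180.0, 11.9, -180.0]
contact_force: [-2.5, -0.2, 5.0]
finger_gap: -0.0002
time_s: 12.05
ee_pos: [0.5348, -0.1047, 0.0937]
tcp_rot: [180.0, 11.9, -180.0]
contact_force: [-5.2, -0.5, 4.9]
finger_gap: 0.0002
```

```bash
python3 -m inch '[[[0.2,0,1,0,0,0,-1],[0.4,0,2,0,0,0,-1]]]'
python3 -m inch '[[[0.2,0,1,0,0,0,-1],[0.2,0,1,0,0,0,-1]]]'

```

```text
time_s: 12.3
ee_pos: [0.5346, -0.1047, 0.0917]
tcp_rot: [180.0, 11.9, -180.0]
contact_force: [-3.4, 0.7, 5.6]
finger_gap: 0.0004
time_s: 12.55
ee_pos: [0.5346, -0.1047, 0.0907]
tcp_rot: [180.0, 11.9, -180.0]
contact_force: [-5.0, 0.2, 5.2]
finger_gap: -0.0002
```

```bash
python3 - <<'E'
from h import *
im=optics.snapshot("wrist")[:,:,::-1];cv2.imwrite("pics/w8.png",cv2.resize(im,None,fx=1.5,fy=1.5))
im=optics.snapshot("scene")[:,:,::-1];cv2.imwrite("pics/s8.png",cv2.resize(im[140:240,220:340],None,fx=6,fy=6))
E
```

```text
(no output)
```

View pics/w8.png

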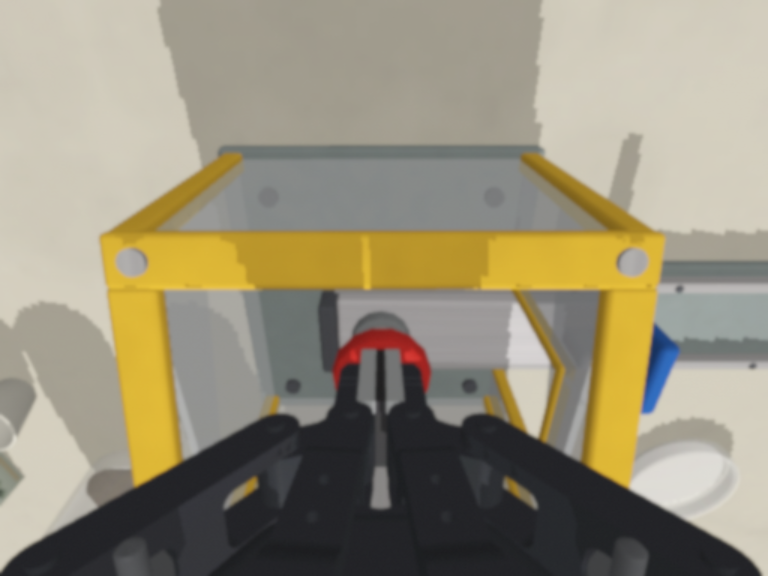

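View pics/s8.png

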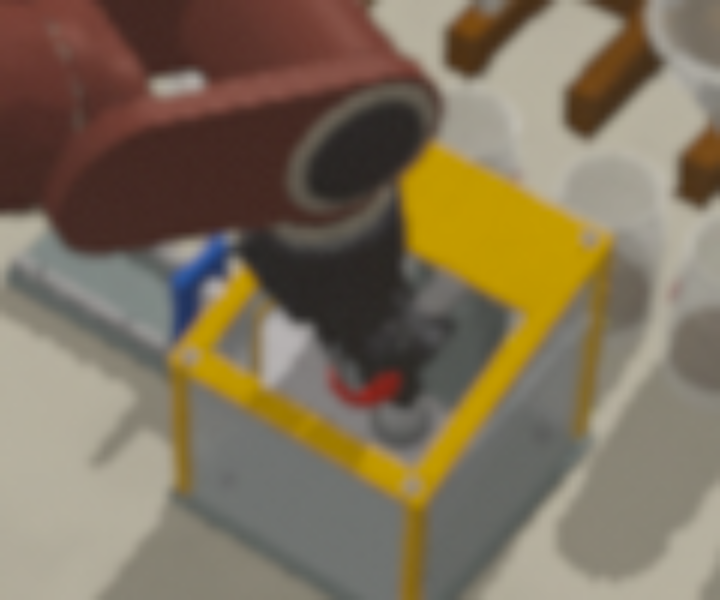

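The pad is pressed under the fingertips at (380,355), but the force shows no stop yet. I'll continue.

```bash
python3 -m inch '[[[0.15,0,0.8,0,0,0,-1],[0.15,0,0.8,0,0,0,-1]]]'
python3 -m inch '[[[0.15,0,0.8,0,0,0,-1],[0.15,0,0.8,0,0,0,-1]]]'

```

```text
time_s: 12.9
ee_pos: [0.5346, -0.1047, 0.09]
tcp_rot: [180.0, 11.9, -180.0]
contact_force: [-4.2, 0.2, 5.4]
finger_gap: -0.0
time_s: 13.15
ee_pos: [0.5345, -0.1047, 0.0893]
tcp_rot: [180.0, 11.9, -180.0]
contact_force: [-4.1, 0.2, 4.4]
finger_gap: 0.0003
```

```bash
python3 -m inch '[[[0.2,0,1,0,0,0,-1],[0.2,0,1,0,0,0,-1]]]'
python3 -m inch '[[[0.2,0,1,0,0,0,-1],[0.2,0,1,0,0,0,-1]]]'
python3 -m inch '[[[0.2,0,1,0,0,0,-1],[0.2,0,1,0,0,0,-1]]]'

```

```text
time_s: 13.4
ee_pos: [0.5345, -0.1047, 0.0884]
tcp_rot: [180.0, 11.9, -180.0]
contact_force: [-4.6, 0.6, 4.6]
finger_gap: 0.0003
time_s: 13.65
ee_pos: [0.5344, -0.1047, 0.0875]
tcp_rot: [180.0, 11.8, -180.0]
contact_force: [-3.2, 0.5, 5.7]
finger_gap: 0.0002
time_s: 13.9
ee_pos: [0.5344, -0.1047, 0.0866]
tcp_rot: [180.0, 11.8, -180.0]
contact_force: [-4.3, 0.2, 5.6]
finger_gap: -0.0
```

```bash
python3 - <<'E'
from h import *
im=optics.snapshot("wrist")[:,:,::-1];cv2.imwrite("pics/w9.png",cv2.resize(im[170:320,160:350],None,fx=4,fy=4,interpolation=cv2.INTER_CUBIC))
im=optics.snapshot("scene")[:,:,::-1];cv2.imwrite("pics/s9.png",cv2.resize(im[175:230,250:325],None,fx=10,fy=10,interpolation=cv2.INTER_CUBIC))
s=arm.get_state()
p=np.load('p.npy')
a=np.linspace(0,2*np.pi,60)
for q in (0,.31,.35):
    # hinge at x=-.037+.088*cos(a0).. assume pad centre moves straight down; hinge 88mm behind; rest angle +q/2
    hx=-.037+.088*np.cos(.175); hz=.1085
    ang=.175-q
    c=np.array([hx-.088*np.cos(ang),0,hz+.088*np.sin(ang)])
    e=np.array([np.cos(q),0,np.sin(q)])  # pad tilt, level at rest
    D=c+.019*(np.cos(a)[:,None]*e+np.sin(a)[:,None]*np.array([0,1,0]))
    uv=(wproj(press(p,D),s)+.5-[160,170])*4
    print(q,c.round(4),'u',uv[:,0].min().round(),uv[:,0].max().round(),'v',uv[:,1].min().round(),uv[:,1].max().round())
print((wproj([s['ee_pos']],s)+.5-[160,170])*4)
E
```

```text
0 [-0.037   0.      0.1238] u 234.0 531.0 v 330.0 545.0
0.31 [-0.0375  0.      0.0967] u 254.0 510.0 v 181.0 422.0
0.35 [-0.037   0.      0.0932] u 256.0 507.0 v 169.0 410.0
[[377.14295109 249.39830892]]
```

View pics/w9.png

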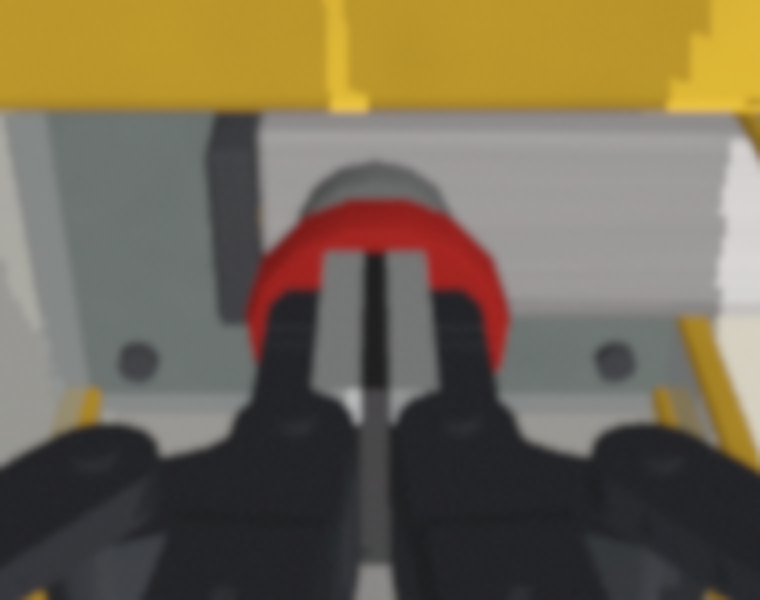

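View pics/s9.png

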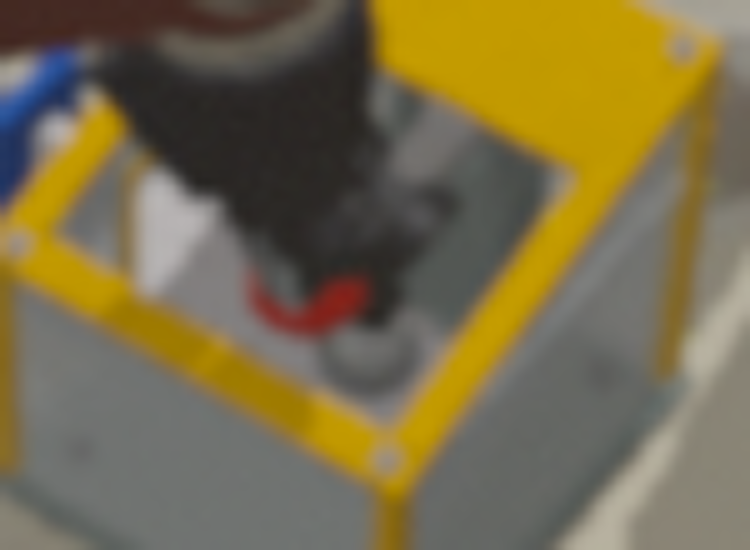

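The visible pad ring spans u 247–510 with its top at v 199. My model gives 254–510 and v 181 at 0.31 rad, so the lever is at roughly 0.27 rad. That fits about 7 N, so it needs to go farther down.

```bash
python3 -m inch '[[[0.2,0,1,0,0,0,-1],[0.4,0,2,0,0,0,-1],[0.4,0,2,0,0,0,-1]]]'
python3 -m inch '[[[0.2,0,1,0,0,0,-1],[0.2,0,1,0,0,0,-1]]]'
python3 -m inch '[[[0.2,0,1,0,0,0,-1],[0.2,0,1,0,0,0,-1]]]'

```

```text
time_s: 14.38
ee_pos: [0.5345, -0.1047, 0.0847]
tcp_rot: [180.0, 11.8, -180.0]
contact_force: [-4.1, 0.7, 5.7]
finger_gap: -0.0001
time_s: 14.62
ee_pos: [0.5345, -0.1047, 0.0839]
tcp_rot: [180.0, 11.8, -180.0]
contact_force: [-4.1, 0.1, 6.4]
finger_gap: -0.0001
time_s: 14.88
ee_pos: [0.5345, -0.1047, 0.0831]
tcp_rot: [180.0, 11.8, -180.0]
contact_force: [-4.6, 1.0, 5.4]
finger_gap: 0.0001
```

```bash
cat > look.py <<'E'
from h import *
import sys
s=arm.get_state()
im=optics.snapshot("wrist")[:,:,::-1];cv2.imwrite(sys.argv[1],cv2.resize(im[170:320,160:350],None,fx=4,fy=4,interpolation=cv2.INTER_CUBIC))
p=np.load('p.npy')
a=np.linspace(0,2*np.pi,60)
for q in (.2,.25,.3,.35):
    hx=-.037+.088*np.cos(.175); hz=.1085
    ang=.175-q
    c=np.array([hx-.088*np.cos(ang),0,hz+.088*np.sin(ang)])
    e=np.array([np.cos(q),0,np.sin(q)])
    D=c+.019*(np.cos(a)[:,None]*e+np.sin(a)[:,None]*np.array([0,1,0]))
    uv=(wproj(press(p,D),s)+.5-[160,170])*4
    print(q,c.round(4),'u',uv[:,0].min().round(),uv[:,0].max().round(),'v',uv[:,1].min().round(),uv[:,1].max().round())
print(s['ee_pos'],s['contact_force'])
E
python3 look.py pics/w10.png
```

```text
0.2 [-0.0383  0.      0.1063] u 245.0 520.0 v 235.0 478.0
0.25 [-0.0381  0.      0.1019] u 248.0 516.0 v 215.0 459.0
0.3 [-0.0377  0.      0.0975] u 251.0 513.0 v 197.0 442.0
0.35 [-0.037   0.      0.0932] u 254.0 509.0 v 182.0 427.0
[ 0.5345019  -0.10466407  0.08311642] [-4.58675543  1.04623541  5.41600844]
```

View pics/w10.png

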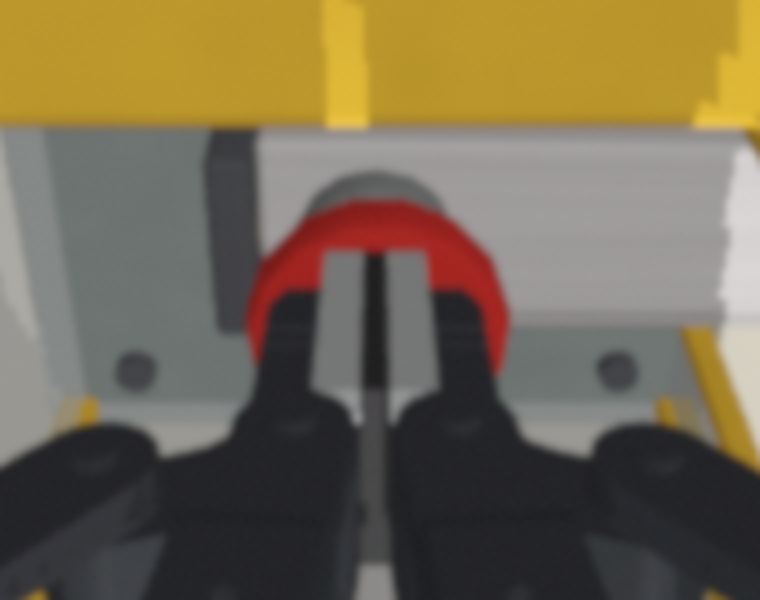

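```bash
python3 -m inch '[[[0.2,0,1,0,0,0,-1],[0.4,0,2,0,0,0,-1],[0.4,0,2,0,0,0,-1]]]'
python3 -m inch '[[[0.2,0,1,0,0,0,-1],[0.2,0,1,0,0,0,-1]]]'
python3 -m inch '[[[0.2,0,1,0,0,0,-1],[0.2,0,1,0,0,0,-1]]]'
python3 look.py pics/w11.png
```

```text
time_s: 15.3
ee_pos: [0.5346, -0.1047, 0.0814]
tcp_rot: [180.0, 11.8, -179.9]
contact_force: [-3.4, 0.8, 5.3]
finger_gap: 0.0
time_s: 15.55
ee_pos: [0.5346, -0.1047, 0.0806]
tcp_rot: [180.0, 11.8, -179.9]
contact_force: [-5.0, 0.9, 7.0]
finger_gap: 0.0
time_s: 15.8
ee_pos: [0.5346, -0.1046, 0.0799]
tcp_rot: [180.0, 11.8, -179.9]
contact_force: [-4.0, 0.4, 6.8]
finger_gap: 0.0001
0.2 [-0.0383  0.      0.1063] u 242.0 522.0 v 249.0 495.0
0.25 [-0.0381  0.      0.1019] u 245.0 519.0 v 228.0 476.0
0.3 [-0.0377  0.      0.0975] u 249.0 515.0 v 209.0 458.0
0.35 [-0.037   0.      0.0932] u 252.0 512.0 v 194.0 442.0
[ 0.53464315 -0.10464179  0.07985994] [-4.03469245  0.42948591  6.83628572]
```

View pics/w11.png

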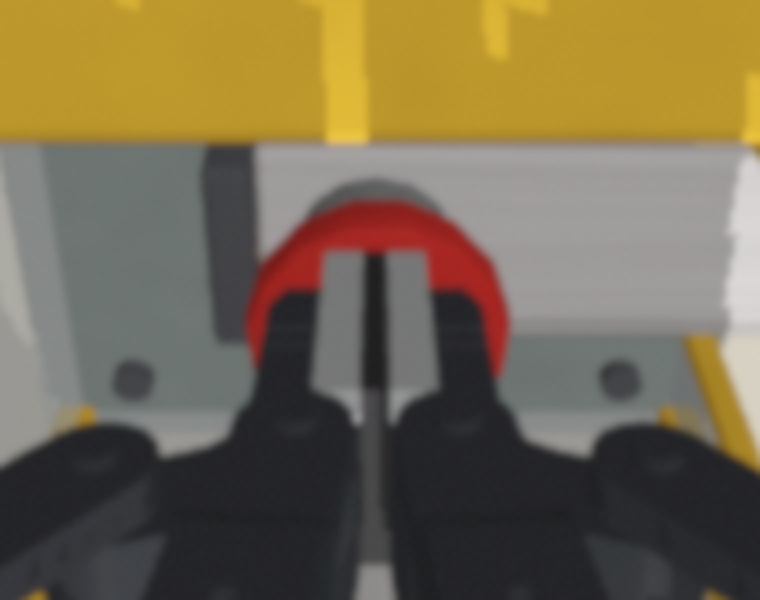

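```bash
python3 -m inch '[[[0.2,0,1,0,0,0,-1],[0.2,0,1,0,0,0,-1]]]'
python3 -m inch '[[[0.2,0,1,0,0,0,-1],[0.2,0,1,0,0,0,-1]]]'
python3 -m inch '[[[0.2,0,1,0,0,0,-1],[0.2,0,1,0,0,0,-1]]]'
```

```text
time_s: 16.1
ee_pos: [0.5347, -0.1047, 0.0792]
tcp_rot: [180.0, 11.8, -179.9]
contact_force: [-4.9, 0.9, 6.4]
finger_gap: -0.0002
time_s: 16.35
ee_pos: [0.5347, -0.1047, 0.0784]
tcp_rot: [180.0, 11.8, -179.9]
contact_force: [-4.0, -0.1, 5.8]
finger_gap: 0.0
time_s: 16.6
ee_pos: [0.5348, -0.1047, 0.0777]
tcp_rot: [180.0, 11.8, -179.9]
contact_force: [-4.6, -0.5, 7.0]
finger_gap: -0.0004
```

```bash
python3 -m inch '[[[0.3,0,1.3,0,0,0,-1],[0.3,0,1.3,0,0,0,-1]]]'
python3 -m inch '[[[0.3,0,1.3,0,0,0,-1],[0.3,0,1.3,0,0,0,-1]]]'
python3 look.py pics/w12.png
```

```text
time_s: 16.85
ee_pos: [0.5349, -0.1047, 0.0768]
tcp_rot: [180.0, 11.8, -179.9]
contact_force: [-4.7, -0.0, 6.4]
finger_gap: 0.0003
time_s: 17.1
ee_pos: [0.535, -0.1047, 0.0759]
tcp_rot: [180.0, 11.8, -179.9]
contact_force: [-4.6, 0.4, 6.2]
finger_gap: 0.0003
0.2 [-0.0383  0.      0.1063] u 239.0 526.0 v 266.0 516.0
0.25 [-0.0381  0.      0.1019] u 243.0 522.0 v 244.0 496.0
0.3 [-0.0377  0.      0.0975] u 246.0 518.0 v 224.0 478.0
0.35 [-0.037   0.      0.0932] u 249.0 515.0 v 208.0 461.0
[ 0.53497936 -0.10467677  0.07586719] [-4.57761713  0.37406978  6.18760413]
```

View pics/w12.png

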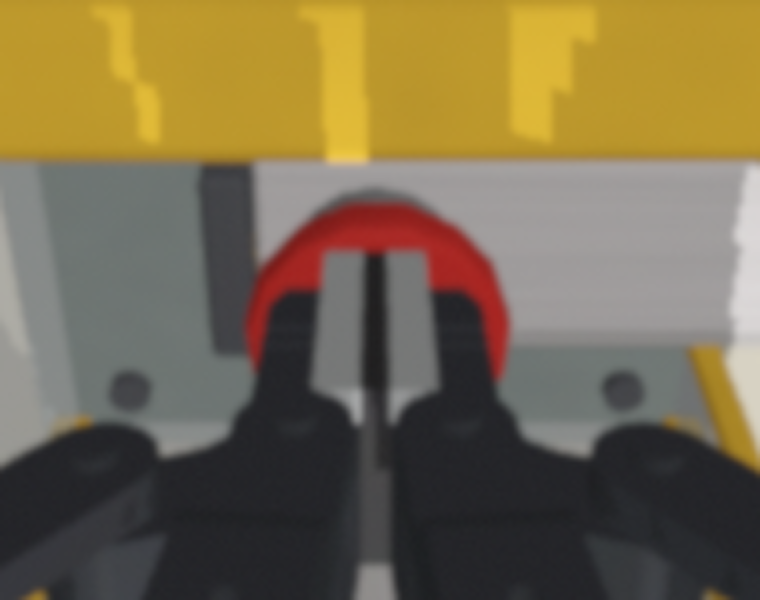

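```bash
python3 - <<'E'
from h import *
s=arm.get_state();m=optics.camera_model("wrist");H=np.array(m['hand_eye']);R=Ro.from_euler('xyz',s['tcp_rot'],degrees=True)
p=np.load('p.npy')
im=optics.snapshot("wrist").astype(int)
mask=(im[...,0]>110)&(im[...,1]<60)&(im[...,2]<60)
mask[:200]=0;mask[290:]=0
ys,xs=np.nonzero(mask)
for v in range(ys.min(),ys.max()+1,3): 
    q=xs[ys==v]; print(v,q.min(),q.max(),end=' | ')
print(); Q=[]
for u,v,d in((254.3,249,.166),(254,220.5,.17),(254,220.5,.16),(254,220.5,.18)):
    c=np.linalg.inv(K(m))@[u,v,1]*d
    w=R.apply(H[:3,:3]@c+H[:3,3])+s['ee_pos']; print((w-[p[0],p[1],0]).round(4))
print('tcp',(s['ee_pos']-[p[0],p[1],0]).round(4))
# fit the rim: circle of r 19mm, unknown hinge q, offset h ; use outline points of upper half
E
```

```text
221 246 261 | 224 240 267 | 227 236 273 | 230 232 276 | 233 230 278 | 236 227 281 | 239 225 282 | 242 224 283 | 245 223 284 | 248 222 285 | 251 222 285 | 254 222 285 | 257 222 285 | 260 283 284 | 263 284 284 | 
[-0.0385 -0.0004  0.0909]
[-0.0506 -0.0006  0.0796]
[-0.0563 -0.0006  0.0878]
[-0.0449 -0.0006  0.0713]
tcp [-0.0395 -0.0007  0.0759]
```

```bash
python3 - <<'E'
from h import *
s=arm.get_state();p=np.load('p.npy')
zm=lambda x:.1383+.2965*(x+.037)
f=lambda P:((wproj(press(p,P),s)+.5-[160,170])*4).round(0).tolist()
print('edge top/bot',f([[-.086,0,zm(-.086)+.0036],[-.086,0,zm(-.086)-.0036]]), 'holes/base front plate x=-.08?', f([[-.1,0,.01]]))
im=optics.snapshot("scene")[:,:,::-1];cv2.imwrite("pics/s12.png",cv2.resize(im[165:230,240:325],None,fx=9,fy=9,interpolation=cv2.INTER_CUBIC))
im=optics.snapshot("wrist")[:,:,::-1];cv2.imwrite("pics/w12f.png",cv2.resize(im,None,fx=1.5,fy=1.5))
E
```

```text
edge top/bot [[385.0, 184.0], [384.0, 144.0]] holes/base front plate x=-.08? [[380.0, -245.0]]
```

View pics/s12.png

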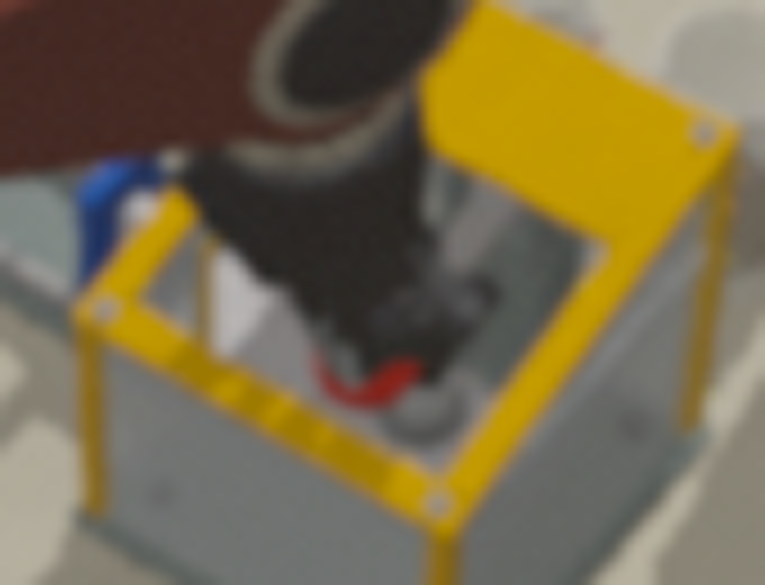

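View pics/w12f.png

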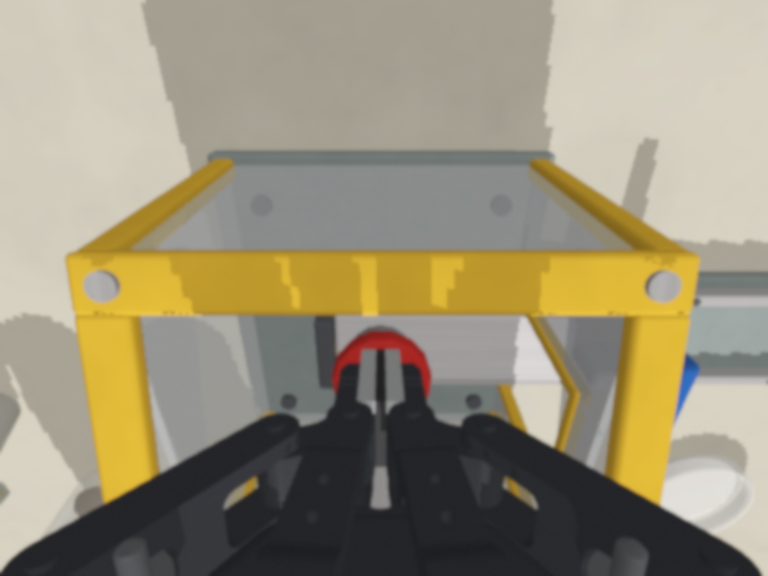

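```bash
python3 - <<'E'
from h import *
s=arm.get_state();p=np.load('p.npy')
zm=lambda x:.1383+.2965*(x+.037)
P=[[-.102,.08,zm(-.102)+.0036],[-.102,-.08,zm(-.102)+.0036],[-.086,.065,zm(-.086)+.0036],[-.086,-.065,zm(-.086)+.0036]]
obs=np.array([(697,252),(66,255),(623,315),(141,315)])/1.5
print((wproj(press(p,P),s)*1.5).round(0).tolist())
def r(d):
    s2=dict(s); s2['ee_pos']=s['ee_pos']+d; return (wproj(press(p,P),s2)-obs).ravel()
q=least_squares(r,[0,0,0]);print(q.x.round(4),q.fun.reshape(-1,2).round(1))
E
```

```text
[[705.0, 258.0], [62.0, 259.0], [636.0, 323.0], [131.0, 323.0]]
[-0.0001  0.0004  0.0038] [[-2.2  0.3]
 [ 2.5 -1. ]
 [ 2.8  0.1]
 [-3.1  0.7]]
```

The guard edges in this view put the tool about 4 mm higher over the guard than the readout says. That leaves clearance to go farther, so I'll continue until the stop shows in the force.

```bash
python3 -m inch '[[[0.3,0,1.3,0,0,0,-1],[0.3,0,1.3,0,0,0,-1]]]'
python3 -m inch '[[[0.3,0,1.3,0,0,0,-1],[0.3,0,1.3,0,0,0,-1]]]'
python3 -m inch '[[[0.3,0,1.3,0,0,0,-1],[0.3,0,1.3,0,0,0,-1]]]'
```

```text
time_s: 17.55
ee_pos: [0.535, -0.1046, 0.0749]
tcp_rot: [180.0, 11.8, -179.9]
contact_force: [-5.1, 0.8, 7.1]
finger_gap: 0.0
time_s: 17.8
ee_pos: [0.5351, -0.1047, 0.074]
tcp_rot: [180.0, 11.9, -179.9]
contact_force: [-5.1, 1.4, 7.0]
finger_gap: 0.0001
time_s: 18.05
ee_pos: [0.5352, -0.1047, 0.0732]
tcp_rot: [180.0, 11.9, -179.9]
contact_force: [-5.1, 0.9, 7.3]
finger_gap: 0.0001
```

```bash
python3 -m inch '[[[0.3,0,1.3,0,0,0,-1],[0.3,0,1.3,0,0,0,-1]]]'
python3 -m inch '[[[0.3,0,1.3,0,0,0,-1],[0.3,0,1.3,0,0,0,-1]]]'
python3 look.py pics/w13.png
```

```text
time_s: 18.3
ee_pos: [0.5354, -0.1046, 0.0723]
tcp_rot: [180.0, 11.9, -179.9]
contact_force: [-5.0, 0.2, 7.8]
finger_gap: 0.0002
time_s: 18.55
ee_pos: [0.5354, -0.1047, 0.0722]
tcp_rot: [180.0, 11.9, -179.9]
contact_force: [-7.3, 1.5, 11.6]
finger_gap: 0.0001
0.2 [-0.0383  0.      0.1063] u 236.0 530.0 v 281.0 536.0
0.25 [-0.0381  0.      0.1019] u 240.0 526.0 v 258.0 515.0
0.3 [-0.0377  0.      0.0975] u 243.0 522.0 v 238.0 496.0
0.35 [-0.037   0.      0.0932] u 246.0 518.0 v 221.0 479.0
[ 0.53544279 -0.10467144  0.07216435] [-7.29945322  1.45758145 11.60661133]
```

View pics/w13.png

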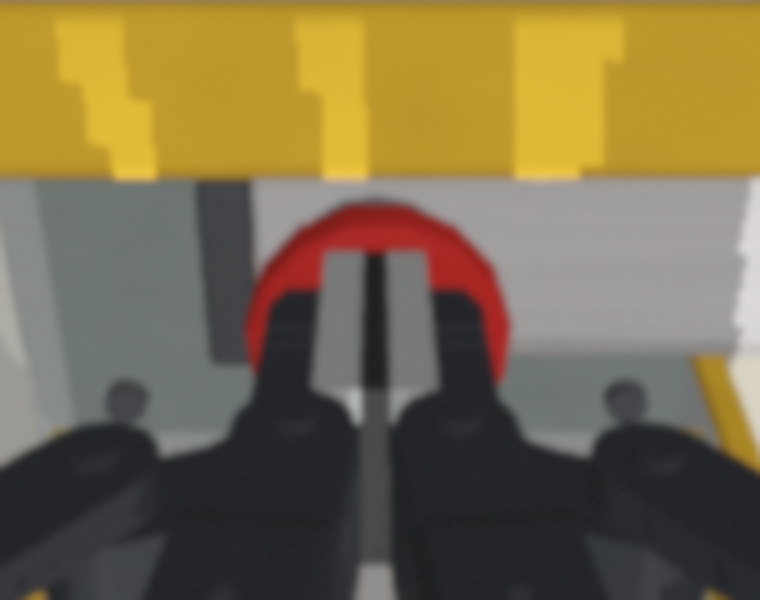

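The TCP stopped at z 0.0722 and the force jumped from 9 N to 13.7 N in the same direction, so the lever is on its rigid stop. I'll hold for about 1.25 s and then lift straight out.

```bash
python3 -m inch '[[[0.3,0,1.2,0,0,0,-1],[0.3,0,1.2,0,0,0,-1],[0.3,0,1.2,0,0,0,-1],[0.3,0,1.2,0,0,0,-1],[0.3,0,1.2,0,0,0,-1],[0.3,0,1.2,0,0,0,-1],[0.3,0,1.2,0,0,0,-1],[0.3,0,1.2,0,0,0,-1],[0.3,0,1.2,0,0,0,-1],[0.3,0,1.2,0,0,0,-1]]]'
python3 -m inch '[[[-1,0,-5,0,0,0,-1],[-2,0,-10,0,0,0,-1],[-4,0,-18,0,0,0,-1],[-6,0,-26,0,0,0,-1],[-8,0,-36,0,0,0,-1],[-10,0,-46,0,0,0,-1],[-12,0,-58,0,0,0,-1],[-17,0,-80,0,0,0,-1],[-22,0,-105,0,0,0,-1],[-29,0,-135,0,0,0,-1],[-36,0,-170,0,0,0,-1],[-36,0,-170,0,0,0,-1]]]'
python3 - <<'E'
from h import *
s=arm.get_state();print(s['ee_pos'],s['contact_force'])
im=optics.snapshot("wrist")[:,:,::-1];cv2.imwrite("pics/w14.png",cv2.resize(im,None,fx=1.5,fy=1.5))
im=optics.snapshot("scene")[:,:,::-1];cv2.imwrite("pics/s14.png",cv2.resize(im[130:260,190:340],None,fx=4.5,fy=4.5,interpolation=cv2.INTER_CUBIC))
E
```

```text
time_s: 19.85
ee_pos: [0.5354, -0.1047, 0.0721]
tcp_rot: [180.0, 11.8, -179.9]
contact_force: [-8.6, 1.6, 11.9]
finger_gap: 0.0001
time_s: 21.35
ee_pos: [0.5375, -0.1054, 0.2505]
tcp_rot: [-179.9, 12.2, -179.9]
contact_force: [-0.4, -0.4, 0.2]
finger_gap: 0.0
[ 0.53752929 -0.1054326   0.25050583] [-0.44019764 -0.41003151  0.22376254]
```

View pics/w14.png

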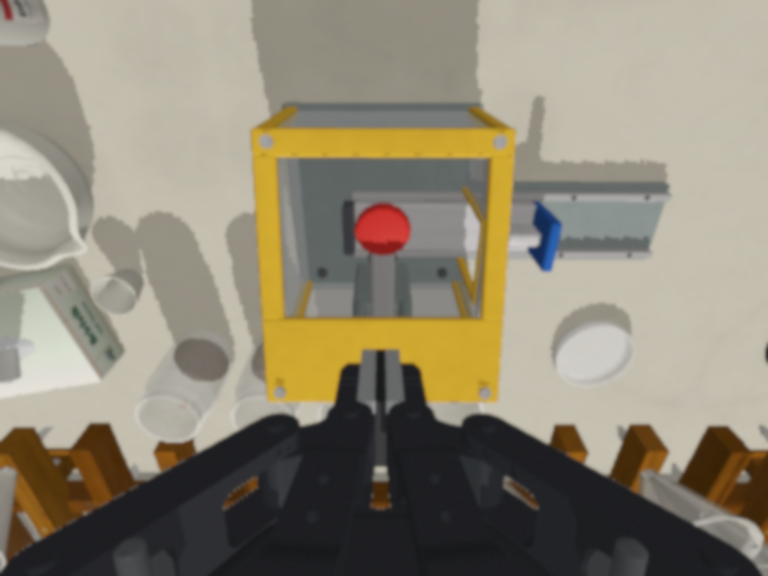

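View pics/s14.png

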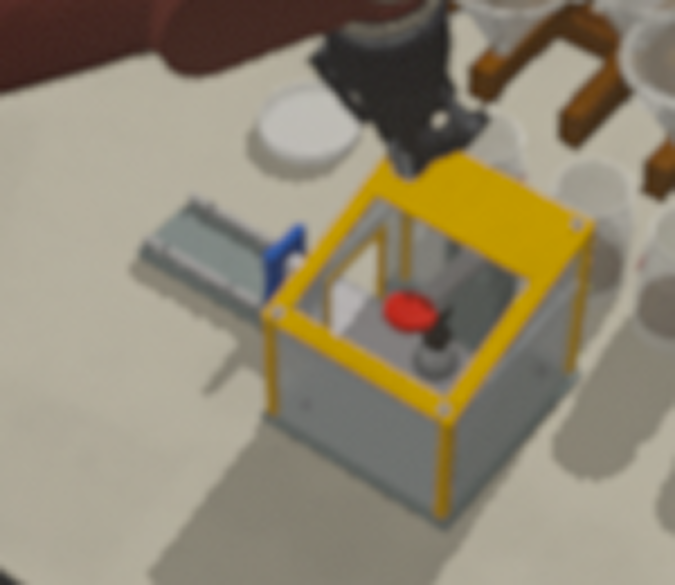

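The pad is back at its rest position, (410,312) in the scene view. The vial (437,335) and plate (285,262) have not moved since the push, and the arm is free at about 0 N.

```bash
python3 -c "
from station import arm
print(arm.close_job())"
```

```text
the job is handed in; nothing more can be done
None
```

I pushed the sled home, pressed and held the lever, let it spring back up, and handed the job in at about 21.5 s of the 51 s allowed. `close_job` gives no verdict, so the result rests on my own checks.

- **Sled:** I pushed the blue plate about 85 mm with the shut fingertips. At the stop the finger position held while the force rose from about 2 N to 5.8 N. The plate corners and the vial in the pictures put the sled within about 2 mm of home, and the last picture shows it in the same place.
- **Lever:** I pressed the pad through the window until the motion stopped and the force jumped from about 9 N to 14 N, which is the rigid stop. I held it there for about 1.5 s. After the release the pad is back at its rest position in the pictures, and the force reads about 0.
- **Guard and bench:** I saw no sign of guard contact, and the petri dish and the jars in view look unmoved. I did not check every loose object in a final picture.
- **Disagreement:** At the lower stop the fingertip position read z = 0.072 m, while the stated pad height there is 0.093 m. The guard edges in the wrist view explain only about 4 mm of that difference. I therefore relied on the force jump and the pad's position in the pictures, not on the height reading.

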